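# Load a box lid in the carving jig and lock the hold-down

### The job

Load the wooden box lid into the carving jig: it is too long for the opening, so dip one end under the fixed lip at the end of the jig opposite the lever, at a slant, then lower the other end until the lid lies flat on both ledges. Then lift the locking collar on the lever so that it clears the gate tooth, push the lever all the way over so the hold-down bar closes over the lid, and let the collar drop back behind the tooth. Leave the other things on the table where they are and do not knock them over.

Things in the scene. Friction and masses are not known exactly. Their poses are not given: they have to be found in the camera images.
- panel_mid (a point): Pale wood box lid, 0.22 kg: board 170 (x) x 110 (y) x 12 mm with a grip block 60 (x) x 30 (y) mm standing 36 mm high on the middle of its top (48 mm in all). Starts flat on the table, block up. Point: on its centre line, 24 mm above its underside. x along its length, z out of its top; it is the same either way round.
- seat (a point): Carving jig, fixed, bed 290 x 235 x 12 mm. Point: centre of the seat, level with its two end ledges, 26 mm above the table; the lid's underside centre belongs here. x to the lip (forward and to the robot's right), y left of that, z up. Ledges at x = +-69 to 88 mm. Near stop: inner face at x = -88, top at z = 8. Side guides at y = +-59, x = -25 to 25, top at z = 10.
- lip (a point): Middle of the underside of the lip's free edge: steel lip 120 mm wide, 8 mm thick, on the jig's end wall opposite the lever, at x = 72, z = 24 mm from the seat; it overhangs 16 mm, the wall's face is at x = 88. So 176 mm between end faces, 160 mm open between lip and near stop. Axes as the seat's.
- lever_pivot (a point): Lever's hinge axis (along y) on the jig, 45 mm above the table, at x = -130, y = 120 mm from the seat; axes as the seat's. The lever is a 12 mm steel rod reaching 149 mm from the axis, 22 mm ball on its end. Its 16 mm cross shaft runs along y past the seat's near end and carries the hold-down bar.
- bar_tip (a point): Middle of the free end of the steel hold-down bar (50 mm wide, 10 mm thick, 60 mm from the shaft's axis), fixed to the lever's shaft at the seat's y = 0. At lever 0 it stands 77 degrees above flat, clear of the seat; at lever 1.35 it lies flat over the lid's near end, 2 mm above it. Its z axis is that of the lever's rod.
- lever (a joint): Lever angle (rad). 0: leans 0.10 from upright to the jig's -x; swings towards its +x to 1.35 (leaning 1.25), the closed stop. Stays where left (friction 0.4 N m). Starts at 0 to 0.12. With the collar down the gate tooth (14 mm wide, both sides of the rod, 78 mm from the axis, at a lean of 0.65) stops it at about 0.4; the collar drops behind the tooth from about 1.1.
- collar (a joint): Lift of the dark steel locking collar along the lever rod (m): 0 down, 0.028 fully up; about 0.019 clears the tooth. A spring and its weight push it down (about 3 N at the bottom, 5 N at the top).
- collar_flange (a point): Centre of the underside of the collar's flange, 95 mm from the lever's axis when down. z points along the rod to its ball. The flange is a disc 60 mm across, 8 mm thick, above this point; below it a sleeve 30 mm across and 35 mm long, so fingers can hook under the overhang or pinch the disc.
- glue: Bystander, loose, not to be disturbed: green glue bottle with an orange cap, 52 mm wide, 130 mm tall, standing near the lid. Origin at its foot.
- gouge: Bystander, loose, not to be disturbed: wood gouge lying on two small brass rests, 185 mm long, 25 mm tall, near the lid. Origin at its foot.
- pot: Bystander, loose, not to be disturbed: white ceramic cup, 68 mm wide, 85 mm tall, behind. Origin at its foot.
- mallet: Bystander, loose, not to be disturbed: wooden mallet lying on rubber rests, 250 mm long, 70 mm tall. Origin at its foot.
- block: Bystander, loose, not to be disturbed: wooden offcut 90 x 55 x 50 mm at the front. Origin at its foot.

How it is judged:
On the way, in this order (a step that is already met when the one before it is completed fails the run):
1. the lid lies flat on both ledges, under the lip, with the lever still open (x of panel_mid in the frame of seat between -0.007 and 0.007 m and y of panel_mid in the frame of seat between -0.008 and 0.008 m and z of panel_mid in the frame of seat between 0.02 and 0.028 m and angle between panel_mid's own z axis and vertical below 0.04 rad and angle between the x axis of panel_mid and the x axis of seat, either way round below 0.1 rad and value of joint lever below 0.6 rad), for 0.3 s.
2. the collar is lifted while the lever is still before the tooth (value of joint collar above 0.015 m and value of joint lever below 0.75 rad), for 0.05 s.
At the end, for the whole second after the job is handed in: The lid is at rest in the jig, flat (within 0.04 rad), its underside within 4 mm of the ledges' level, within 7 mm lengthways and 8 mm sideways of the seat's centre and within 0.1 rad of its direction; the lever is past 1.25 rad and the collar down within 4 mm (x of panel_mid in the frame of seat between -0.007 and 0.007 m and y of panel_mid in the frame of seat between -0.008 and 0.008 m and z of panel_mid in the frame of seat between 0.02 and 0.028 m and angle between panel_mid's own z axis and vertical below 0.04 rad and angle between the x axis of panel_mid and the x axis of seat, either way round below 0.1 rad and value of joint lever above 1.25 rad and value of joint collar below 0.004 m and linear speed of panel below 0.02 m/s); the robot touches nothing.
It fails at once if a bystander is shifted more than 30 mm or knocked over (distance of any of glue, gouge, pot, mallet, block from where it was at the start of the episode above 0.03 m or angle between any of glue, gouge, pot, mallet, block's own z axis and vertical above 0.5 rad).
It also fails if it takes over 64 s, if anything falls off the work surface, if the arm or the gripper's body presses on something with over 40 N, if the wrist force passes 120 N, or if a joint passes its speed limit or range.

### The arm

A 7-joint arm with a two-finger parallel gripper is mounted at the origin on the work surface. World frame = base frame: x ahead of the robot, y to its left, z up, the work surface at z = 0. Lengths are in m, angles in rad, forces in N, time in s.
With the tool pointing down it reaches from about 0.35 to 0.9 m from the base axis. Payload 7.2 kg.
Tool frame: the origin (TCP) lies midway between the tips of the shut fingers; the grasp point (between the pads) lies 19 mm behind it; z points along the fingers, y is the direction in which the jaws open and shut (so a half turn about z gives the same grasp; the last joint's range is limited). The gripper opens to 88 mm and grips with 3 to 60 N. Pads are 20 mm wide; open, the fingers measure 115 mm over their backs; the gripper's body (75 mm by 178 mm) begins 61 mm behind the grasp point.
Start: joints at [-1.278, 0.411, -0.013, 1.596, 0.006, 1.134, -0.082], TCP at [0.221, 0.585, 0.223] pointing down, gripper open.
Joint ranges: [-2.95, 2.95], [-0.29, 1.99], [-1.47, 1.44], [0.14, 2.54], [-1.03, 4.17], [0.13, 1.85], [-2.86, 2.86]. Speed limits (rad/s): [2.39, 2.39, 3.01, 3.01, 3.14, 3.14, 3.14].

### API

Orientations are given as a unit quaternion [x, y, z, w].
In Python, from cell import monitor, cams, bot, nets gives the robot as it stands.
- The arm moves only by the tool play_rows, never from a script. Its argument "motion" is text: rows parted by semicolons, each of 5 numbers parted by spaces: the opening, from -1 (shut) to 1 (fully open), then the shift along the world's x, y, z in units of 50 mm (1.0 is 50 mm), then the turn about the world's z in rad. In form: gripper tx ty tz spin; .... A call has exactly 5 rows; each row is the pose to reach, as a shift and turn from the pose commanded when the call began; what a row does not reach only later rows make up. A row lasts 1/8 s, in which the tool goes at most 62.5 mm and 10.7 degrees, less where a joint would pass 70% of its speed; a pose out of reach is approached as far as the arm can. A call with a gripper value outside its range is refused whole. The fingers move at their own pace and stop on an object; the grip force is fixed at half the most. Time passes only in rows, so rows that repeat a pose let the fingers close, or fill a call up. It gives the time, the measured TCP pose, the force and the opening at its end, in the units of the state.
- monitor.get_state(): the state, without advancing time (a new reading comes with each control period).
- cams.snapshot(name): name is "scene" or "side" or "wrist"; returns (picture, depth): 400x640x3 uint8, blue, green, red; 400x640 float32, m along the optical axis (not along the pixel's ray), 0 where there is no reading.
- cams.camera_info(name): a dict with "camera_matrix" (3x3 intrinsics, pixels), "k1" (the pictures are not rectified: a ray, as slopes to the right and down, at radius r is drawn at 1 + k1 r^2 times it, then the intrinsics apply), "rvec" (rotation vector, rad) and "tvec" (3), from world to camera coordinates, as OpenCV has them; the wrist camera has in their place "tool_from_camera" (4x4, takes a point from camera to tool coordinates, whose origin is the TCP and whose axes are the flange's). Camera axes: x right, y down, z forward; pixel columns grow to the right and rows downward; lengths in m; the calibration is good to about 2 mm. A picture is of the moment at which its call begins: read the wrist's pose just before it. camera_info takes no time and is no camera call.
- bot.sign_off(): hands the job in, once; it reports no verdict.
Trained networks look in the newest picture that a camera, given by its name, has taken for a name from the list of things; names that differ only in an ending like _2 or _b are one class to them, and where a whole thing is asked for, a point or a joint stands for the part that bears it (a point fixed in the world has none). Each returns a list of dicts, best first, with "confidence" (0 to 1); they miss things now and then, are a little off and sometimes report something else, mostly with a low value. They report only what shows in the picture. A call takes as long as a camera call.
- nets.regions_of(camera, name): "pixels" (400x640 bool, what is visible of it).
- nets.landmark_of(camera, name): "point" ([x, y, z] in m, in world coordinates, good to about 4 mm: a listed point, or the origin of a listed thing).
The state is a dict: "t": time; "qpos": joint angles; "joint_velocities": joint speeds; "joint_efforts": joint torques, N m; "tool_pos": TCP position; "eef_rot": TCP orientation; "wrist_force": force on the tool from outside, world axes, zero at the start; "ft_torque": the same for the moment, N m; "width": finger opening in m.
Only numpy, scipy, OpenCV 4.12 (cv2) and the standard library are available. Lean on these libraries where they do the work, as an engineer would, in place of code of your own. Each camera call takes 0.05 s, during which the arm holds its last target. There are 200 camera calls.

## Working session

There is one attempt and no reset: what is moved stays moved. The work goes in short steps, Python scripts to look and compute and a tool call to move; the robot and the scene stay as the last step left them, time stands still between calls to the robot, and variables do not carry over. Pictures are saved under pics/ and viewed, about 8 in all and at most 12, crops included, and the job is handed in when it is done.

Besides the shell and the picture viewer there is one more tool, called after "Request:" as name(argument=value, ...) on one line, values as JSON. play_rows: Moves the arm, as the interface text tells. Its arguments: {"type":"object","properties":{"motion":{"type":"string"}},"required":["motion"]}

```bash
ls; mkdir -p pics; cat > h.py <<'E'
import numpy as np, cv2
from cell import monitor, cams, bot, nets
from scipy.spatial.transform import Rotation as R
def lm(cam,names):
    for n in names:
        print(cam,n,[(np.round(d["point"],4).tolist(),round(d["confidence"],2)) for d in nets.landmark_of(cam,n)[:2]])
def st():
    s=monitor.get_state(); print(s["t"],np.round(s["tool_pos"],4),"yaw axes x",np.round(R.from_quat(s["eef_rot"]).as_matrix()[:,:2].T,3).tolist(),np.round(s["wrist_force"],1),round(s["width"],4)); return s
E
python3 - <<'E'
from h import *
st()
for c in ("scene","side"):
    im,d=cams.snapshot(c); cv2.imwrite(f"pics/{c}0.png",im)
    lm(c,["panel_mid","seat","lip","lever_pivot","bar_tip","collar_flange","glue","gouge","pot","mallet","block"])
E
```

```text
pics
0.0 [0.2205 0.5843 0.2218] yaw axes x [[-0.936, 0.353, -0.0], [0.353, 0.936, -0.002]] [ 0.   0.2 -0.6] 0.0876
scene panel_mid []
scene seat [([0.5726, 0.2304, 0.0276], 0.88)]
scene lip [([0.5541, 0.1633, 0.0523], 0.92), ([0.714, 0.3334, 0.0447], 0.45)]
scene lever_pivot [([0.7128, 0.3366, 0.0457], 0.94)]
scene bar_tip [([0.592, 0.3469, 0.1034], 0.85)]
scene collar_flange [([0.5077, -0.1306, -0.0004], 0.5)]
scene glue [([0.5089, -0.1311, -0.0026], 0.74)]
scene gouge [([0.4943, -0.3299, 0.0033], 0.93)]
scene pot [([0.71, -0.0508, 0.0029], 0.89)]
scene mallet [([0.419, -0.5437, 0.0055], 0.64)]
scene block [([0.4347, -0.0091, -0.0021], 0.64)]
side panel_mid [([0.517, -0.2343, 0.0214], 0.89)]
side seat [([0.5701, 0.2306, 0.0258], 0.94)]
side lip [([0.5563, 0.1656, 0.0505], 0.93)]
side lever_pivot [([0.7148, 0.3315, 0.0441], 0.82)]
side bar_tip [([0.5931, 0.3428, 0.1043], 0.7)]
side collar_flange [([0.7164, 0.3397, 0.1403], 0.66), ([0.5686, 0.2295, 0.0244], 0.58)]
side glue [([0.5128, -0.1263, 0.0016], 0.96), ([0.7046, -0.0489, -0.0012], 0.47)]
side gouge [([0.4902, -0.3276, 0.0022], 0.84)]
side pot [([0.7038, -0.0492, -0.0043], 0.72)]
side mallet [([0.4249, -0.5447, -0.0007], 0.65)]
side block [([0.4303, -0.0095, 0.0005], 0.66)]
```

View pics/scene0.png

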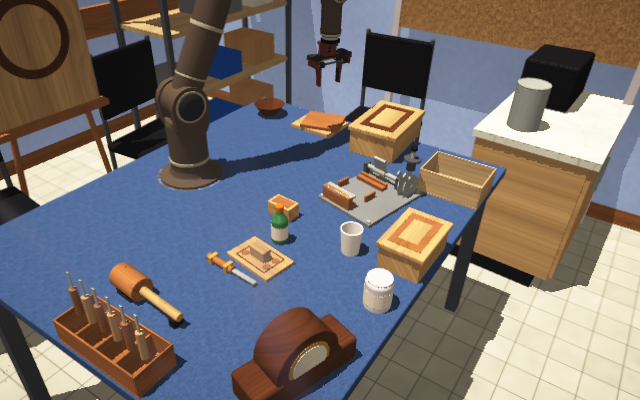

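View pics/side0.png

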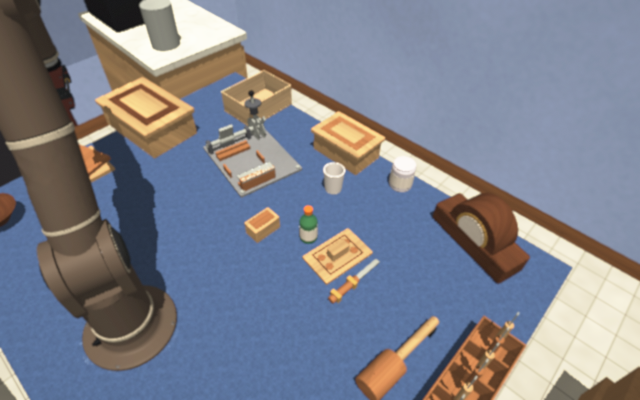

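```bash
cat >> h.py <<'E'
def ray(cam,px,z,state=None):
    i=cams.camera_info(cam);K=np.array(i["camera_matrix"]);k=i["k1"]
    p=cv2.undistortPoints(np.array(px,float).reshape(-1,1,2),K,np.array([k,0,0,0.])).reshape(-1,2)
    v=np.c_[p,np.ones(len(p))]
    if "rvec" in i:
        Rm=cv2.Rodrigues(np.array(i["rvec"],float))[0];o=-Rm.T@np.ravel(i["tvec"]);v=v@Rm
    else:
        T=np.eye(4);T[:3,:3]=R.from_quat(state["eef_rot"]).as_matrix();T[:3,3]=state["tool_pos"];T=T@np.array(i["tool_from_camera"]);o=T[:3,3];v=v@T[:3,:3].T
    return o+v*((z-o[2])/v[:,2])[:,None]
def rect(cam,name,z,state=None):
    m=nets.regions_of(cam,name)
    if not m: print("none");return
    print(m[0]["confidence"]);c=max(cv2.findContours(m[0]["pixels"].astype(np.uint8),0,1)[0],key=cv2.contourArea)
    w=ray(cam,c.reshape(-1,2),z,state)[:,:2]
    r=cv2.minAreaRect((w*1000).astype(np.float32)); print(r); return r
E
python3 - <<'E'
from h import *
cams.snapshot("side"); rect("side","panel_mid",0.012); print(cams.camera_info("wrist")["tool_from_camera"])
E
```

```text
0.57
((513.7044677734375, -238.9425506591797), (114.80194091796875, 173.5283203125), 80.82293701171875)
[[ 1.34629130e-03 -9.54089047e-01 -2.99520078e-01  8.21670519e-02]
 [ 9.99999056e-01  1.36633137e-03  1.42522104e-04  3.78206955e-04]
 [ 2.73264900e-04 -2.99519987e-01  9.54089987e-01 -1.62719806e-01]
 [ 0.00000000e+00  0.00000000e+00  0.00000000e+00  1.00000000e+00]]
```

Request:
play_rows(motion="1 0 0 1 0; 1 0 -0.5 2 0; 1 0.6 -1.7 2 0; 1 1.2 -2.9 2 0; 1 1.8 -4.1 2 0")

```text
t: 1.92
tool_pos: [0.3052, 0.3902, 0.3229]
eef_rot: [0.179, 0.984, 0.0, 0.0]
wrist_force: [0.3, -0.1, 1.0]
width: 0.0876
```

Request:
play_rows(motion="1 0.4 -1.1 0 0.1; 1 0.8 -2.3 0 0.2; 1 1.2 -3.5 0 0.2; 1 1.6 -4.7 0 0.2; 1 2.0 -5.9 0 0.2")

```text
t: 2.55
tool_pos: [0.4039, 0.0978, 0.323]
eef_rot: [0.08, 0.997, 0.001, 0.0]
wrist_force: [1.1, 0.1, 0.1]
width: 0.0879
```

Request:
play_rows(motion="1 0.4 -1.1 0 0; 1 0.8 -2.3 0 0; 1 1.2 -3.5 -0.2 0; 1 1.6 -4.7 -0.4 0; 1 2.0 -5.8 -0.8 0")

```text
t: 3.18
tool_pos: [0.5036, -0.1893, 0.2842]
eef_rot: [0.08, 0.997, 0.0, 0.001]
wrist_force: [0.6, 0.7, 0.6]
width: 0.0878
```

Request:
play_rows(motion="1 0 0 0 0; 1 0 0 0 0; 1 0 0 0 0; 1 0 0 0 0; 1 0 0 0 0")

```text
t: 3.8
tool_pos: [0.5027, -0.1866, 0.2841]
eef_rot: [0.08, 0.997, 0.0, 0.0]
wrist_force: [0.1, 0.1, -0.4]
width: 0.0878
```

```bash
python3 - <<'E'
from h import *
s=st(); im,d=cams.snapshot("wrist"); cv2.imwrite("pics/w1.png",im)
rect("wrist","panel_mid",0.012,s); lm("wrist",["panel_mid","glue","gouge"]); print(np.round(s["qpos"],2))
E
```

```text
3.8 [ 0.5027 -0.1866  0.2841] yaw axes x [[-0.987, 0.159, -0.001], [0.159, 0.987, 0.001]] [ 0.1  0.1 -0.4] 0.0878
0.93
((515.7032470703125, -236.87771606445312), (111.65937042236328, 169.89720153808594), 80.7579116821289)
wrist panel_mid [([0.5141, -0.2373, 0.0279], 0.66), ([0.4192, -0.5421, -0.0011], 0.51)]
wrist glue [([0.5076, -0.131, -0.0008], 0.8), ([0.4903, -0.3247, -0.0043], 0.31)]
wrist gouge [([0.4895, -0.3266, -0.002], 0.67)]
[-0.33  0.24  0.73  1.76 -0.17  1.2   1.86]
```

View pics/w1.png

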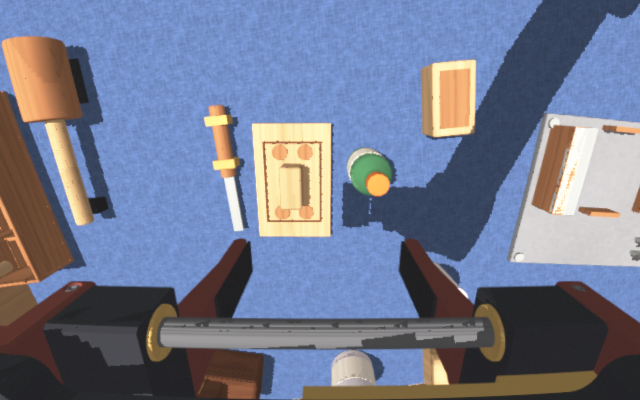

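Request:
play_rows(motion="1 0.1 -0.5 0 -0.18; 1 0.25 -1.01 0 -0.36; 1 0.25 -1.01 0 -0.54; 1 0.25 -1.01 0 -0.72; 1 0.25 -1.01 0 -0.9")

```text
t: 4.68
tool_pos: [0.515, -0.238, 0.2835]
eef_rot: [0.509, 0.861, -0.0, -0.0]
wrist_force: [-0.7, -0.8, -0.4]
width: 0.0876
```

Request:
play_rows(motion="1 0 0 0 -0.18; 1 0 0 0 -0.36; 1 0 0 -0.5 -0.54; 1 0 0 -1.5 -0.672; 1 0 0 -2.5 -0.672")

```text
t: 5.3
tool_pos: [0.5155, -0.2376, 0.1573]
eef_rot: [0.762, 0.647, 0.0, 0.0]
wrist_force: [0.7, 0.1, -0.6]
width: 0.0879
```

```bash
python3 - <<'E'
from h import *
s=st(); im,d=cams.snapshot("wrist"); cv2.imwrite("pics/w2.png",im)
rect("wrist","panel_mid",0.012,s)
E
```

```text
5.3 [ 0.5155 -0.2376  0.1573] yaw axes x [[0.162, 0.987, -0.0], [0.987, -0.162, 0.001]] [ 0.7  0.1 -0.6] 0.0879
0.69
((515.8851318359375, -235.98684692382812), (110.3215103149414, 170.76766967773438), 80.81128692626953)
```

Request:
play_rows(motion="1 0 0.02 -1 0; 1 0 0.02 -2 0; 1 0 0.02 -2.5 0; 1 0 0.02 -2.78 0; 1 0 0.02 -2.78 0")

```text
t: 6.02
tool_pos: [0.5156, -0.2372, 0.0203]
eef_rot: [0.762, 0.648, 0.0, 0.0]
wrist_force: [0.2, 0.2, 0.7]
width: 0.088
```

Request:
play_rows(motion="-1 0 0 0 0; -1 0 0 0 0; -1 0 0 0 0; -1 0 0 0 0; -1 0 0 0 0")

```text
t: 6.65
tool_pos: [0.5154, -0.2368, 0.0202]
eef_rot: [0.762, 0.648, 0.0, 0.0]
wrist_force: [-0.6, 1.2, 5.8]
width: 0.0596
```

Request:
play_rows(motion="-1 0 0 0.4 0; -1 0 0 1 0; -1 0 0 2 0; -1 0 0 3 0; -1 0 0 3 0")

```text
t: 7.28
tool_pos: [0.5165, -0.2382, 0.1737]
eef_rot: [0.762, 0.647, 0.002, 0.003]
wrist_force: [-0.2, 0.1, -3.4]
width: 0.0598
```

Request:
play_rows(motion="-1 0 0.4 0.6 0.17; -1 0.2 1.3 1 0.34; -1 0.5 2.2 1 0.51; -1 0.8 3.1 1 0.68; -1 1 4 1 0.85")

```text
t: 7.9
tool_pos: [0.5646, -0.0351, 0.2189]
eef_rot: [0.425, 0.905, -0.0, -0.001]
wrist_force: [0.7, -0.0, -2.3]
width: 0.0595
```

Request:
play_rows(motion="-1 0.05 0.6 0 0.17; -1 0.08 0.86 0 0.34; -1 0.08 0.86 0 0.51; -1 0.08 0.86 -0.4 0.684; -1 0.08 0.86 -1.2 0.684")

```text
t: 8.52
tool_pos: [0.5694, 0.0062, 0.1595]
eef_rot: [0.098, 0.995, 0.0, 0.001]
wrist_force: [0.3, -0.0, -3.1]
width: 0.0595
```

Request:
play_rows(motion="-1 0 0 -1 0; -1 0 0 -2 0; -1 0 0 -2.6 0; -1 0 0 -2.8 0; -1 0 0 -2.8 0")

```text
t: 9.15
tool_pos: [0.5686, 0.0058, 0.0196]
eef_rot: [0.1, 0.995, -0.0, -0.001]
wrist_force: [0.4, -0.3, -2.7]
width: 0.0597
```

Request:
play_rows(motion="-1 0 0 -0.02 0; 1 0 0 -0.02 0; 1 0 0 -0.02 0; 1 0 0 -0.02 0; 1 0 0 0.5 0")

```text
t: 9.78
tool_pos: [0.5678, 0.0062, 0.0436]
eef_rot: [0.099, 0.995, -0.0, -0.002]
wrist_force: [-0.2, 0.2, -0.5]
width: 0.0877
```

Request:
play_rows(motion="1 0 0 1.5 0; 1 0 0 2.5 -0.18; 1 0 0 2.5 -0.36; 1 0 0 2.5 -0.54; 1 0 0 2.5 -0.72")

```text
t: 10.4
tool_pos: [0.5691, 0.0063, 0.17]
eef_rot: [0.446, 0.895, 0.0, 0.0]
wrist_force: [-0.8, -0.3, -0.6]
width: 0.0881
```

Request:
play_rows(motion="1 0 0 0 -0.18; 1 0 0 0 -0.36; 1 0 0 0 -0.54; 1 0 0 0 -0.72; 1 0 0 0 -0.851")

```text
t: 11.02
tool_pos: [0.569, 0.0063, 0.1697]
eef_rot: [0.775, 0.631, 0.0, 0.0]
wrist_force: [-0.3, -0.6, -0.6]
width: 0.0881
```

```bash
python3 - <<'E'
from h import *
s=st(); im,d=cams.snapshot("wrist"); cv2.imwrite("pics/w3.png",im)
rect("wrist","panel_mid",0.012,s)
lm("wrist",["seat","lip","lever_pivot","bar_tip","glue","block","pot"])
E
```

```text
11.025 [0.569  0.0063 0.1697] yaw axes x [[0.202, 0.979, 0.0], [0.979, -0.202, 0.0]] [-0.3 -0.6 -0.6] 0.0881
0.59
((568.1400146484375, 6.4951629638671875), (171.49844360351562, 110.92853546142578), 78.73702239990234)
wrist seat []
wrist lip [([0.5526, 0.1601, 0.0511], 0.69)]
wrist lever_pivot []
wrist bar_tip []
wrist glue [([0.5037, -0.1298, -0.0019], 0.61)]
wrist block [([0.431, -0.0096, 0.0027], 0.9)]
wrist pot [([0.71, -0.0491, -0.001], 0.69)]
```

View pics/w3.png

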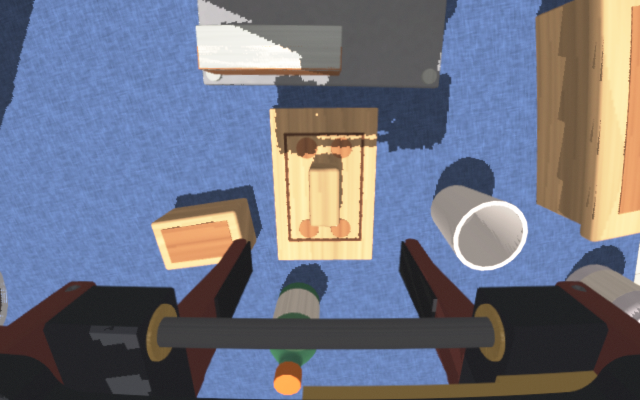

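Request:
play_rows(motion="1 -0.01 0 -1 0; 1 -0.01 0 -2 0; 1 -0.01 0 -2.7 0; 1 -0.01 0 -2.99 0; 1 -0.01 0 -2.99 0")

```text
t: 12.1
tool_pos: [0.5685, 0.0058, 0.02]
eef_rot: [0.774, 0.633, -0.0, -0.0]
wrist_force: [-0.4, -0.6, 0.9]
width: 0.088
```

Request:
play_rows(motion="-1 0 0 0 0; -1 0 0 0 0; -1 0 0 0 0; -1 0 0 0 0; -1 0 0 0 0")

```text
t: 12.72
tool_pos: [0.5686, 0.0062, 0.0202]
eef_rot: [0.774, 0.633, 0.0, 0.0]
wrist_force: [1.0, 0.3, -0.7]
width: 0.0412
```

Request:
play_rows(motion="-1 0 0 0.3 0; -1 0 0 1 0; -1 0 0 2 0; -1 0 0.5 3 0; -1 0 1.3 3 0")

```text
t: 13.35
tool_pos: [0.5706, 0.0698, 0.1747]
eef_rot: [0.775, 0.632, 0.003, 0.002]
wrist_force: [0.2, 1.2, -3.8]
width: 0.0297
```

```bash
python3 - <<'E'
from h import *
s=st(); 
for c in ("side","scene"):
    im,d=cams.snapshot(c); lm(c,["panel_mid","seat","lip","lever_pivot","bar_tip","collar_flange"])
im,d=cams.snapshot("wrist"); cv2.imwrite("pics/w4.png",im);lm("wrist",["panel_mid","seat","lip","lever_pivot","bar_tip","collar_flange"])
E
```

```text
13.35 [0.5706 0.0698 0.1747] yaw axes x [[0.201, 0.98, 0.002], [0.979, -0.201, 0.006]] [ 0.2  1.2 -3.8] 0.0297
side panel_mid [([0.5731, 0.0722, 0.1562], 0.86)]
side seat [([0.5671, 0.2284, 0.0239], 0.73)]
side lip [([0.5568, 0.1631, 0.0522], 0.77)]
side lever_pivot [([0.7137, 0.3334, 0.0415], 0.94)]
side bar_tip [([0.5922, 0.3444, 0.1046], 0.73)]
side collar_flange [([0.7141, 0.3425, 0.1386], 0.59), ([0.5734, 0.0734, 0.1563], 0.2)]
scene panel_mid [([0.5652, 0.0689, 0.1554], 0.88)]
scene seat [([0.5717, 0.2323, 0.0247], 0.75)]
scene lip [([0.5529, 0.1598, 0.0487], 0.87)]
scene lever_pivot []
scene bar_tip [([0.5951, 0.346, 0.105], 0.97)]
scene collar_flange [([0.7126, 0.3391, 0.1363], 0.59)]
wrist panel_mid [([0.5534, 0.1607, 0.0473], 0.37)]
wrist seat [([0.5718, 0.231, 0.0225], 0.81)]
wrist lip [([0.5526, 0.1622, 0.0498], 0.55)]
wrist lever_pivot []
wrist bar_tip []
wrist collar_flange []
```

View pics/w4.png

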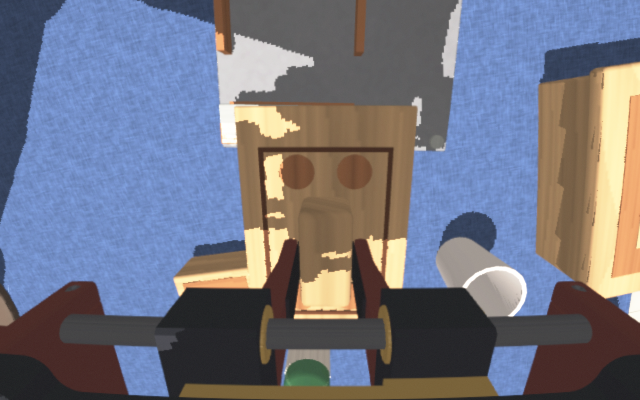

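Request:
play_rows(motion="-1 0 -1.3 0 0; -1 0 -1.3 -1 0; -1 0 -1.3 -2 0; -1 0 -1.3 -2.5 0; -1 0 -1.3 -2.62 0")

```text
t: 15.02
tool_pos: [0.5674, 0.0061, 0.0378]
eef_rot: [0.774, 0.633, -0.001, -0.001]
wrist_force: [-18.7, 2.7, 37.9]
width: 0.0299
```

Request:
play_rows(motion="-1 0 0 -0.05 0; 0 0 0 -0.05 0; 0 0 0 -0.05 0; 0 0 0 -0.05 0; 0 0 0 -0.05 0")

```text
t: 15.65
tool_pos: [0.5688, 0.0062, 0.0368]
eef_rot: [0.774, 0.633, 0.0, 0.0]
wrist_force: [0.3, 0.5, -0.0]
width: 0.0439
```

```bash
python3 - <<'E'
from h import *
s=st(); im,d=cams.snapshot("wrist"); cv2.imwrite("pics/w5.png",im)
rect("wrist","panel_mid",0.012,s);cams.snapshot("side");lm("side",["panel_mid"]);rect("side","panel_mid",0.012)
E
```

```text
15.65 [0.5688 0.0062 0.0368] yaw axes x [[0.198, 0.98, 0.0], [0.98, -0.198, 0.0]] [ 0.3  0.5 -0. ] 0.0439
0.86
((570.5700073242188, 17.06207275390625), (149.42236328125, 110.210693359375), 78.72369384765625)
side panel_mid [([0.5698, 0.008, 0.019], 0.94)]
0.73
((566.07763671875, 1.107879638671875), (178.01605224609375, 113.31214904785156), 79.95650482177734)
```

Request:
play_rows(motion="0 0 0 -0.34 0; 0 0 0 -0.34 0; -1 0 0 -0.34 0; -1 0 0 -0.34 0; -1 0 0 -0.34 0")

```text
t: 16.52
tool_pos: [0.5685, 0.0061, 0.0196]
eef_rot: [0.774, 0.633, -0.0, 0.0]
wrist_force: [-0.3, -1.0, -2.0]
width: 0.0297
```

Request:
play_rows(motion="-1 0 0 0 0; -1 0 0 0 0; -1 0 0 0 0; -1 0 0 0 0.01; -1 0 0 0 0.01")

```text
t: 17.15
tool_pos: [0.5686, 0.0062, 0.0196]
eef_rot: [0.771, 0.637, 0.0, -0.0]
wrist_force: [-0.5, -0.0, -2.9]
width: 0.03
```

Request:
play_rows(motion="-1 0 0 0.4 0; -1 0 0 1 0; -1 0 0 1.6 0; -1 0 0 1.6 0; -1 0 0 1.6 0")

```text
t: 17.77
tool_pos: [0.5682, 0.0066, 0.0994]
eef_rot: [0.771, 0.637, 0.0, -0.0]
wrist_force: [-0.7, 0.0, -2.9]
width: 0.0298
```

```bash
python3 - <<'E'
from h import *
s=st(); print(s["ft_torque"])
for c in ("side","scene"):
    im,d=cams.snapshot(c); lm(c,["panel_mid","seat","lip"])
E
```

```text
17.775 [0.5682 0.0066 0.0994] yaw axes x [[0.188, 0.982, 0.001], [0.982, -0.188, -0.0]] [-0.7  0.  -2.9] 0.0298
[-0.01601203  0.12664877  0.03354191]
side panel_mid [([0.5731, 0.0103, 0.0996], 0.66)]
side seat [([0.5673, 0.2297, 0.0263], 0.82)]
side lip [([0.5585, 0.1657, 0.0506], 0.72), ([0.5721, 0.2329, 0.0247], 0.43)]
scene panel_mid [([0.5669, 0.0081, 0.1051], 0.96)]
scene seat [([0.5725, 0.2288, 0.027], 0.68)]
scene lip [([0.553, 0.1589, 0.0501], 0.91)]
```

```bash
python3 - <<'E'
import numpy as np
L=np.array([[0,0]]*7+[[72,0]]*8+[[-130,120]]*4+[[-114,0]]*4)/1e3
W=np.array([[.5701,.2306],[.5671,.2284],[.5673,.2297],[.5726,.2304],[.5717,.2323],[.5725,.2288],[.5718,.231],
[.5541,.1633],[.5563,.1656],[.5526,.1601],[.5568,.1631],[.5529,.1598],[.5526,.1622],[.5585,.1657],[.553,.1589],
[.7128,.3366],[.7148,.3315],[.7137,.3334],[.7140,.3334],[.592,.3469],[.5931,.3428],[.5922,.3444],[.5951,.346]])
l=(L[:,0]+1j*L[:,1]);w=W[:,0]+1j*W[:,1]
a=np.vdot(l-l.mean(),w-w.mean());a/=abs(a);c=w.mean()-a*l.mean()
print(np.degrees(np.angle(a)),c);r=w-c-a*l
for k in (slice(0,7),slice(7,15),slice(15,19),slice(19,23)): print(r[k].mean())
for x in (-16,-14,-3,0,3): print(x,c+a*x/1e3)
E
```

```text
-101.99059391666978 (0.5697814057022803+0.23188468887285557j)
(0.0006614514405768482-0.0017132603014270004j)
(-0.00022332590190904042+0.0008818949539678746j)
(-0.0003458561643230884-0.00039317944844581565j)
(-0.0003650320528681972+0.001627595068007276j)
-16 (0.5731054234356961+0.24753559638992745j)
-14 (0.5726899212190192+0.24557923295029346j)
-3 (0.5704046590272958+0.23481923403230656j)
0 (0.5697814057022803+0.23188468887285557j)
3 (0.5691581523772649+0.22895014371340458j)
```

Request:
play_rows(motion="-1 0 0.5 0.5 -0.02; -1 0.02 1.6 0.8 -0.02; -1 0.05 2.7 0.8 -0.02; -1 0.07 3.8 0.8 -0.02; -1 0.09 4.75 0.8 -0.02")

```text
t: 18.8
tool_pos: [0.5727, 0.2462, 0.1394]
eef_rot: [0.777, 0.63, -0.0, -0.0]
wrist_force: [0.1, 0.2, -2.4]
width: 0.03
```

Request:
play_rows(motion="-1 0 0 0 0; -1 0 0 -0.5 0; -1 0 0 -0.9 0; -1 0 0 -0.9 0; -1 0 0 -0.9 0")

```text
t: 19.42
tool_pos: [0.5735, 0.2431, 0.0951]
eef_rot: [0.777, 0.629, 0.0, 0.0]
wrist_force: [0.3, 0.2, -1.9]
width: 0.0297
```

```bash
python3 - <<'E'
from h import *
s=st()
out=[]
for c in ("side","scene"):
    im,d=cams.snapshot(c); lm(c,["panel_mid","bar_tip","seat"]);
    i=cams.camera_info(c);p,_=cv2.projectPoints(np.array([[.57,.235,.06]]),np.array(i["rvec"],float),np.array(i["tvec"],float),np.array(i["camera_matrix"]),np.array([i["k1"],0,0,0.]))
    u,v=p.ravel().astype(int);u=np.clip(u,70,570);v=np.clip(v,60,340);out.append(cv2.resize(im[v-60:v+60,u-70:u+70],(400,343),interpolation=cv2.INTER_CUBIC))
cv2.imwrite("pics/c6.png",np.hstack(out))
E
```

```text
19.425 [0.5735 0.2431 0.0951] yaw axes x [[0.208, 0.978, -0.0], [0.978, -0.208, 0.001]] [ 0.3  0.2 -1.9] 0.0297
side panel_mid [([0.5783, 0.2456, 0.0963], 0.6)]
side bar_tip [([0.5913, 0.3464, 0.105], 0.72)]
side seat [([0.5697, 0.2301, 0.0268], 0.58), ([0.7064, -0.0501, 0.001], 0.37)]
scene panel_mid [([0.5739, 0.2429, 0.1014], 0.9)]
scene bar_tip [([0.5967, 0.3454, 0.1059], 0.82)]
scene seat [([0.5718, 0.2292, 0.0248], 0.86)]
```

View pics/c6.png

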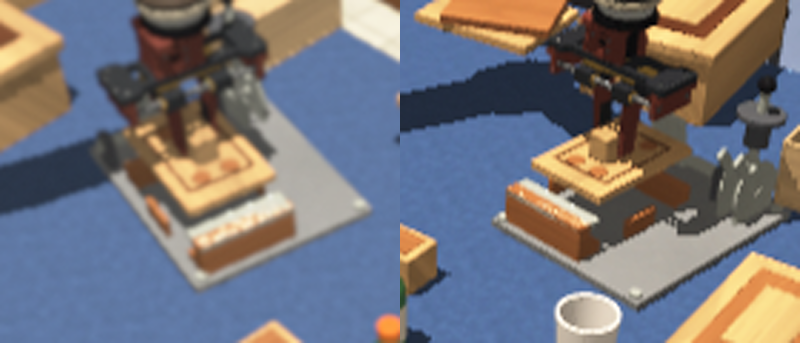

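Request:
play_rows(motion="-1 0 0.11 0 0; -1 0 0.11 -0.3 0; -1 0 0.11 -0.6 0; -1 0 0.11 -0.75 0; -1 0 0.11 -0.75 0")

```text
t: 20.45
tool_pos: [0.5726, 0.2487, 0.0561]
eef_rot: [0.777, 0.629, -0.001, 0.0]
wrist_force: [0.2, -0.6, -2.4]
width: 0.0298
```

Request:
play_rows(motion="-1 0 0 -0.03 0; -1 0 0 -0.06 0; -1 0 0 -0.09 0; -1 0 0 -0.12 0; -1 0 0 -0.12 0")

```text
t: 21.08
tool_pos: [0.5732, 0.2484, 0.0516]
eef_rot: [0.777, 0.629, -0.0, 0.0]
wrist_force: [-3.1, -4.9, 5.5]
width: 0.03
```

```bash
python3 - <<'E'
from h import *
s=st();print(np.round(s["ft_torque"],2))
out=[]
for c in ("side","scene"):
    im,d=cams.snapshot(c); lm(c,["panel_mid"])
E
```

```text
21.075 [0.5732 0.2484 0.0516] yaw axes x [[0.208, 0.978, -0.0], [0.978, -0.208, 0.0]] [-3.1 -4.9  5.5] 0.03
[-0.53  0.6   0.14]
side panel_mid [([0.5768, 0.2499, 0.0532], 0.77)]
scene panel_mid [([0.5757, 0.2478, 0.0555], 0.89)]
```

Request:
play_rows(motion="-1 -0.02 -0.08 0 0; -1 -0.035 -0.16 0 0; -1 -0.05 -0.23 0 0; -1 -0.065 -0.3 0 0; -1 -0.065 -0.3 0 0")

```text
t: 21.9
tool_pos: [0.5692, 0.233, 0.0506]
eef_rot: [0.777, 0.629, -0.001, 0.0]
wrist_force: [-0.4, 1.2, -2.6]
width: 0.0299
```

```bash
python3 - <<'E'
from h import *
s=st();print(np.round(s["ft_torque"],2))
for c in ("side","scene"):
    im,d=cams.snapshot(c); lm(c,["panel_mid"])
E
```

```text
21.9 [0.5692 0.233  0.0506] yaw axes x [[0.208, 0.978, -0.002], [0.978, -0.208, -0.001]] [-0.4  1.2 -2.6] 0.0299
[-0.07  0.1   0.01]
side panel_mid [([0.5725, 0.2348, 0.0483], 0.6)]
scene panel_mid [([0.5689, 0.2316, 0.056], 0.59)]
```

Request:
play_rows(motion="-1 0 0 -0.03 0; -1 0 0 -0.06 0; -1 0 0 -0.09 0; -1 0 0 -0.12 0; -1 0 0 -0.12 0")

```text
t: 22.72
tool_pos: [0.5701, 0.235, 0.0455]
eef_rot: [0.777, 0.63, 0.001, -0.0]
wrist_force: [-0.4, 2.5, 4.4]
width: 0.0298
```

Request:
play_rows(motion="-1 0 0 -0.03 0; -1 0 0 -0.03 0; 0.2 0 0 0 0; 0.2 0 0 0 0; 0.2 0 0 0 0")

```text
t: 23.35
tool_pos: [0.5698, 0.2338, 0.0448]
eef_rot: [0.777, 0.629, -0.0, 0.0]
wrist_force: [0.1, -0.1, -0.4]
width: 0.0521
```

Request:
play_rows(motion="0.2 0 0 0.5 0; 0.2 0 0 1.5 0; 1 0 0 2.5 0; 1 0 0 3 0; 1 0 0 3 0")

```text
t: 23.98
tool_pos: [0.5708, 0.2342, 0.1967]
eef_rot: [0.777, 0.629, 0.002, 0.0]
wrist_force: [-0.6, -1.2, -1.1]
width: 0.0793
```

```bash
python3 - <<'E'
from h import *
s=st()
out=[]
for c in ("side","scene"):
    im,d=cams.snapshot(c); lm(c,["panel_mid","collar_flange","lever_pivot","bar_tip"])
im,d=cams.snapshot("wrist"); cv2.imwrite("pics/w7.png",im); lm("wrist",["panel_mid","seat","lip","collar_flange","lever_pivot","bar_tip"])
np.save("d7.npy",d); np.save("s7.npy",np.r_[s["tool_pos"],s["eef_rot"]])
rect("wrist","panel_mid",0.038,s)
E
```

```text
23.975 [0.5708 0.2342 0.1967] yaw axes x [[0.208, 0.978, 0.002], [0.978, -0.208, 0.002]] [-0.6 -1.2 -1.1] 0.0793
side panel_mid [([0.5743, 0.2375, 0.0477], 0.61)]
side collar_flange [([0.7161, 0.3383, 0.1367], 0.4)]
side lever_pivot [([0.7147, 0.3313, 0.0435], 0.61)]
side bar_tip [([0.5934, 0.3438, 0.1053], 0.64)]
scene panel_mid [([0.5675, 0.233, 0.0466], 0.57), ([0.5088, -0.1316, 0.0014], 0.21)]
scene collar_flange [([0.7113, 0.3393, 0.1382], 0.55)]
scene lever_pivot [([0.713, 0.3383, 0.0442], 0.66), ([0.5565, 0.1603, 0.0483], 0.59)]
scene bar_tip [([0.595, 0.3457, 0.1041], 0.98)]
wrist panel_mid [([0.5708, 0.2318, 0.0515], 0.7)]
wrist seat []
wrist lip [([0.5524, 0.1627, 0.0504], 0.69)]
wrist collar_flange [([0.7131, 0.344, 0.1381], 0.82)]
wrist lever_pivot [([0.712, 0.3362, 0.0468], 0.97)]
wrist bar_tip [([0.5951, 0.3436, 0.1067], 0.93)]
0.81
((572.1829833984375, 237.02777099609375), (167.42074584960938, 112.09879302978516), 78.00398254394531)
```

View pics/w7.png

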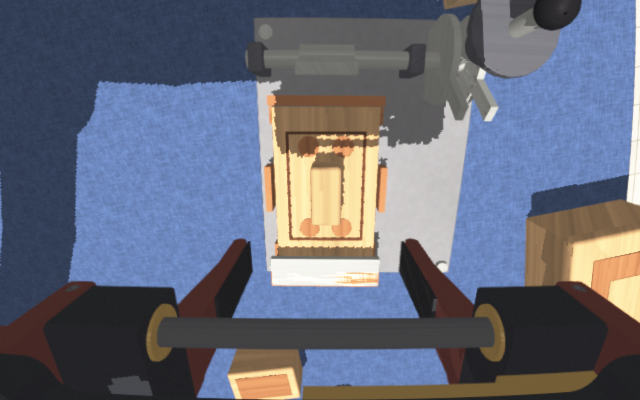

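```bash
python3 - <<'E'
from h import *
d=np.load("d7.npy");q=np.load("s7.npy");s=dict(tool_pos=q[:3],eef_rot=q[3:])
i=cams.camera_info("wrist");K=np.array(i["camera_matrix"])
T=np.eye(4);T[:3,:3]=R.from_quat(q[3:]).as_matrix();T[:3,3]=q[:3];T=T@np.array(i["tool_from_camera"])
def pts(u0,u1,v0,v1):
    u,v=np.meshgrid(np.arange(u0,u1),np.arange(v0,v1));z=d[v0:v1,u0:u1].ravel()
    p=cv2.undistortPoints(np.c_[u.ravel(),v.ravel()].astype(float).reshape(-1,1,2),K,np.array([i["k1"],0,0,0.])).reshape(-1,2)
    P=np.c_[p,np.ones(len(p))]*z[:,None];P=P[z>0];return P@T[:3,:3].T+T[:3,3]
A=[pts(280,300,115,240),pts(352,372,115,240)]
P=np.vstack(A);P=P[abs(P[:,2]-.038)<.015]
a=np.array([-.208,-.978]);b=np.array([.978,-.208]);c=np.array([.5698,.2319])
X=(P[:,:2]-c)@a;Y=(P[:,:2]-c)@b
print(len(P),np.linalg.lstsq(np.c_[X,Y,np.ones(len(X))],P[:,2],rcond=None)[0])
for nm,r in (("jig bed",(420,440,160,240)),("stop",(300,360,97,101)),("near edge",(300,360,106,112)),("lip",(290,360,266,275))):
    Q=pts(*r);print(nm,np.round(np.median(Q,0),4),"x",np.median((Q[:,:2]-c)@a))
E
```

```text
4981 [-0.00258598  0.00268992  0.04079643]
jig bed [0.6892 0.1902 0.0149] x 0.015525834044403454
stop [0.5953 0.3251 0.0369] x -0.09653012713979611
near edge [0.5934 0.3156 0.0408] x -0.08679883735464039
lip [0.5529 0.1497 0.0605] x 0.08403572494589426
```

Request:
play_rows(motion="1 0 0 0.9 0; 1 0.9 0.7 0.9 0; 1 1.8 1.4 0.9 0; 1 2.86 2.13 0.9 0; 1 2.86 2.13 0.9 0")

```text
t: 25.5
tool_pos: [0.7146, 0.3433, 0.2368]
eef_rot: [0.776, 0.631, -0.001, 0.001]
wrist_force: [0.2, -1.0, -0.3]
width: 0.0881
```

```bash
python3 - <<'E'
from h import *
s=st();print(np.round(s["qpos"],2))
d=np.load("d7.npy");q=np.load("s7.npy");s7=dict(tool_pos=q[:3],eef_rot=q[3:])
i=cams.camera_info("wrist");K=np.array(i["camera_matrix"])
def P(d,s,u,v):
    T=np.eye(4);T[:3,:3]=R.from_quat(s["eef_rot"]).as_matrix();T[:3,3]=s["tool_pos"];T=T@np.array(i["tool_from_camera"])
    p=cv2.undistortPoints(np.array([[[u,v]]],float),K,np.array([i["k1"],0,0,0.])).ravel();return np.round(T[:3,:3]@(np.r_[p,1]*d[v,u])+T[:3,3],3)
for u,v in ((535,215),(580,230),(630,250)): print("box",P(d,s7,u,v))
im,dd=cams.snapshot("wrist"); cv2.imwrite("pics/w8.png",im); lm("wrist",["collar_flange","lever_pivot"])
for c in ("side","scene"): cams.snapshot(c); lm(c,["collar_flange","lever_pivot"])
E
```

```text
25.5 [0.7146 0.3433 0.2368] yaw axes x [[0.204, 0.979, -0.002], [0.979, -0.204, -0.0]] [ 0.2 -1.  -0.3] 0.0881
[-0.94  0.87  0.97  1.11 -0.68  1.47 -0.31]
box [0.825 0.138 0.004]
box [0.838 0.137 0.062]
box [0.867 0.122 0.096]
wrist collar_flange [([0.7129, 0.3413, 0.1394], 0.68)]
wrist lever_pivot [([0.7109, 0.3375, 0.0445], 0.6)]
side collar_flange [([0.7069, -0.0503, 0.0002], 0.72), ([0.7128, 0.3388, 0.141], 0.65)]
side lever_pivot [([0.7139, 0.334, 0.042], 0.88)]
scene collar_flange [([0.7108, 0.3417, 0.1386], 0.73)]
scene lever_pivot [([0.7123, 0.334, 0.0429], 0.96)]
```

View pics/w8.png

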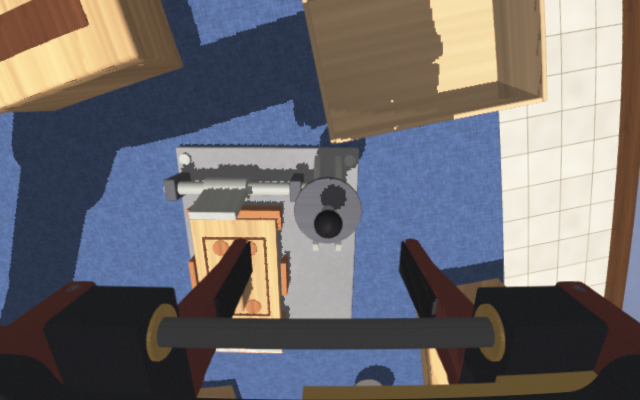

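Request:
play_rows(motion="1 -0.03 -0.06 -0.3 0; 1 -0.03 -0.06 -0.8 0; 1 -0.03 -0.06 -1.4 0; 1 -0.03 -0.06 -1.9 0; 1 -0.03 -0.06 -2.06 0")

```text
t: 26.58
tool_pos: [0.7099, 0.3373, 0.1344]
eef_rot: [0.777, 0.629, -0.002, -0.0]
wrist_force: [-0.4, -0.7, 0.3]
width: 0.0874
```

Request:
play_rows(motion="-1 0 0 0 0; -1 0 0 0 0; -1 0 0 0 0; -1 0 0 0 0; -1 0 0 0 0")

```text
t: 27.2
tool_pos: [0.7149, 0.3369, 0.1389]
eef_rot: [0.777, 0.629, 0.003, 0.003]
wrist_force: [11.2, 0.6, -2.7]
width: 0.0591
```

Request:
play_rows(motion="-1 0 0 0 0; -1 0 0 0 0; -1 0 0 0 0; -1 0 0 0 0; -1 0 0 0 0")

```text
t: 27.82
tool_pos: [0.7149, 0.3369, 0.1389]
eef_rot: [0.777, 0.629, 0.003, 0.003]
wrist_force: [12.4, 1.5, -2.9]
width: 0.0587
```

Request:
play_rows(motion="1 0 0 0 0; 1 0 0 0 0; 1 0.1 0.09 0 0; 1 0.1 0.09 0 0; 1 0.1 0.09 0 0")

```text
t: 28.45
tool_pos: [0.7163, 0.3422, 0.137]
eef_rot: [0.777, 0.63, -0.0, 0.0]
wrist_force: [0.7, -0.5, 0.2]
width: 0.0878
```

```bash
python3 - <<'E'
from h import *
s=st();print(np.round(s["qpos"],2))
for c in ("side","scene"): cams.snapshot(c); lm(c,["collar_flange","lever_pivot","bar_tip"])
st()
E
```

```text
28.45 [0.7163 0.3422 0.137 ] yaw axes x [[0.207, 0.978, -0.0], [0.978, -0.207, -0.0]] [ 0.7 -0.5  0.2] 0.0878
[-0.95  0.94  0.93  1.22 -0.73  1.31 -0.26]
side collar_flange [([0.7164, 0.3388, 0.1381], 0.48)]
side lever_pivot [([0.7154, 0.3294, 0.046], 0.68)]
side bar_tip [([0.5941, 0.3441, 0.1064], 0.62)]
scene collar_flange [([0.7114, 0.3403, 0.136], 0.69), ([0.437, -0.0126, -0.0037], 0.55)]
scene lever_pivot [([0.7145, 0.3339, 0.041], 0.81), ([0.4352, -0.0104, -0.0024], 0.58)]
scene bar_tip []
28.85 [0.7163 0.3422 0.1372] yaw axes x [[0.207, 0.978, 0.0], [0.978, -0.207, -0.0]] [-0.3  0.1  0.2] 0.0878
```

Request:
play_rows(motion="1 0 -0.03 -0.08 0; 1 0 -0.03 -0.08 0; 0.2 0 -0.03 -0.08 0; -1 0 -0.03 -0.08 0; -1 0 -0.03 -0.08 0")

```text
t: 29.48
tool_pos: [0.7163, 0.3407, 0.1332]
eef_rot: [0.777, 0.63, 0.0, 0.0]
wrist_force: [0.1, 0.1, -0.1]
width: 0.0614
```

Request:
play_rows(motion="-1 0 0 0 0; -1 0 0 0 0; -1 0 0 0 0; -1 0 0 0 0; -1 0 0 0 0")

```text
t: 30.1
tool_pos: [0.7161, 0.3407, 0.1332]
eef_rot: [0.777, 0.63, -0.0, -0.0]
wrist_force: [-2.5, 0.1, 1.6]
width: 0.0589
```

Request:
play_rows(motion="-1 0 0.01 0.12 0; -1 0 0.02 0.25 0; -1 0 0.03 0.38 0; -1 0 0.03 0.48 0; -1 0 0.03 0.48 0")

```text
t: 30.72
tool_pos: [0.7164, 0.3422, 0.1576]
eef_rot: [0.777, 0.63, 0.0, -0.0]
wrist_force: [0.5, -0.1, -4.4]
width: 0.0589
```

```bash
python3 - <<'E'
from h import *
s=st()
for c in ("side","scene"): cams.snapshot(c); lm(c,["collar_flange","lever_pivot"])
# arc plan from measured TCP; pinch centre = TCP + 9mm up
c=np.array([.5698,.2319]);a=np.array([-.208,-.978]);b=np.array([.978,-.208])
piv=c-.130*a+.120*b
tcp=s["tool_pos"]; x0=(tcp[:2]-piv)@a; z0=tcp[2]+.0105-.045
r=np.hypot(x0,z0);L0=np.arctan2(x0,z0);print("piv",piv,"yoff",(tcp[:2]-piv)@b,"r",r,"L0",L0)
for L in np.linspace(L0,1.27,21)[1:]:
    dx=r*np.sin(L)-x0;dz=r*np.cos(L)-z0;print(round(L,3),np.round(np.r_[a*dx,dz]/.05,3))
E
```

```text
30.725 [0.7164 0.3422 0.1576] yaw axes x [[0.207, 0.978, 0.0], [0.978, -0.207, 0.0]] [ 0.5 -0.1 -4.4] 0.0589
side collar_flange [([0.7137, 0.3403, 0.1645], 0.71), ([0.4887, -0.328, -0.002], 0.32)]
side lever_pivot []
scene collar_flange [([0.7107, 0.3417, 0.1612], 0.46)]
scene lever_pivot [([0.7168, 0.3383, 0.0466], 0.81)]
piv [0.7142  0.33408] yoff 0.00047532266864813754 r 0.12341486494433183 L0 -0.06826127650403818
-0.001 [-0.034 -0.161  0.006]
0.066 [-0.069 -0.323  0.   ]
0.132 [-0.103 -0.484 -0.016]
0.199 [-0.137 -0.643 -0.043]
0.266 [-0.17  -0.8   -0.081]
0.333 [-0.203 -0.954 -0.13 ]
0.4 [-0.235 -1.105 -0.189]
0.467 [-0.266 -1.252 -0.259]
0.534 [-0.296 -1.393 -0.338]
0.601 [-0.325 -1.529 -0.427]
0.668 [-0.353 -1.66  -0.524]
0.735 [-0.379 -1.783 -0.631]
0.802 [-0.404 -1.899 -0.746]
0.869 [-0.427 -2.007 -0.868]
0.935 [-0.448 -2.108 -0.998]
1.002 [-0.468 -2.199 -1.134]
1.069 [-0.485 -2.281 -1.276]
1.136 [-0.501 -2.354 -1.423]
1.203 [-0.514 -2.417 -1.575]
1.27 [-0.525 -2.47  -1.731]
```

Request:
play_rows(motion="-1 -0.03 -0.16 0.005 0; -1 -0.07 -0.32 0 0; -1 -0.10 -0.48 -0.015 0; -1 -0.14 -0.64 -0.04 0; -1 -0.17 -0.80 -0.08 0")

```text
t: 31.65
tool_pos: [0.7076, 0.3021, 0.1534]
eef_rot: [0.777, 0.63, 0.0, -0.0]
wrist_force: [0.6, 6.3, -3.0]
width: 0.0593
```

Request:
play_rows(motion="-1 -0.03 -0.15 -0.05 0; -1 -0.065 -0.305 -0.11 0; -1 -0.095 -0.45 -0.18 0; -1 -0.125 -0.59 -0.26 0; -1 -0.155 -0.73 -0.345 0")

```text
t: 32.28
tool_pos: [0.6996, 0.2659, 0.1361]
eef_rot: [0.777, 0.63, 0.0, -0.001]
wrist_force: [0.2, 5.0, -1.0]
width: 0.0589
```

```bash
python3 - <<'E'
from h import *
s=st()
for c in ("side","scene"): cams.snapshot(c); lm(c,["collar_flange","bar_tip"])
E
```

```text
32.275 [0.6996 0.2659 0.1361] yaw axes x [[0.207, 0.978, 0.001], [0.978, -0.207, -0.001]] [ 0.2  5.  -1. ] 0.0589
side collar_flange [([0.5737, 0.238, 0.0481], 0.35)]
side bar_tip [([0.586, 0.3149, 0.0846], 0.65)]
scene collar_flange [([0.6976, 0.2723, 0.1403], 0.62)]
scene bar_tip [([0.5871, 0.314, 0.0842], 0.78)]
```

Request:
play_rows(motion="-1 -0.005 -0.022 0.034 0; -1 -0.033 -0.153 -0.063 0; -1 -0.06 -0.276 -0.17 0; -1 -0.085 -0.392 -0.285 0; -1 -0.107 -0.5 -0.407 0")

```text
t: 33.2
tool_pos: [0.6946, 0.2422, 0.1164]
eef_rot: [0.777, 0.63, 0.001, -0.001]
wrist_force: [-3.7, 4.9, 2.7]
width: 0.0586
```

```bash
python3 - <<'E'
from h import *
s=st()
for c in ("side","scene"): cams.snapshot(c); lm(c,["collar_flange","bar_tip"])
E
```

```text
33.2 [0.6946 0.2422 0.1164] yaw axes x [[0.206, 0.979, 0.003], [0.979, -0.206, -0.0]] [-3.7  4.9  2.7] 0.0586
side collar_flange [([0.6965, 0.2528, 0.1223], 0.51)]
side bar_tip [([0.5866, 0.3063, 0.0713], 0.66)]
scene collar_flange [([0.6931, 0.2536, 0.1193], 0.72)]
scene bar_tip [([0.5875, 0.3072, 0.0745], 0.67)]
```

Request:
play_rows(motion="-1 -0.01 -0.05 -0.065 0; -1 -0.021 -0.1 -0.13 0; -1 -0.031 -0.146 -0.198 0; -1 -0.041 -0.192 -0.266 0; -1 -0.05 -0.233 -0.337 0")

```text
t: 34.12
tool_pos: [0.6921, 0.2303, 0.0991]
eef_rot: [0.777, 0.63, 0.001, -0.001]
wrist_force: [-2.6, 4.0, 1.0]
width: 0.0569
```

```bash
python3 - <<'E'
from h import *
s=st()
for c in ("side","scene"): cams.snapshot(c); lm(c,["collar_flange","bar_tip"])
E
```

```text
34.125 [0.6921 0.2303 0.0991] yaw axes x [[0.207, 0.978, 0.002], [0.978, -0.207, -0.0]] [-2.6  4.   1. ] 0.0569
side collar_flange [([0.6929, 0.2436, 0.1075], 0.44)]
side bar_tip [([0.5846, 0.3049, 0.0613], 0.96)]
scene collar_flange [([0.6942, 0.2423, 0.1063], 0.68)]
scene bar_tip [([0.5714, 0.2308, 0.0267], 0.59), ([0.5858, 0.3019, 0.0633], 0.52)]
```

Request:
play_rows(motion="-1 0 -0.02 -0.12 0; -1 -0.01 -0.03 -0.24 0; -1 -0.01 -0.04 -0.36 0; -1 -0.01 -0.045 -0.48 0; -1 -0.01 -0.045 -0.6 0")

```text
t: 35.05
tool_pos: [0.6899, 0.2224, 0.0686]
eef_rot: [0.778, 0.628, -0.003, 0.0]
wrist_force: [-16.4, -12.1, 8.8]
width: 0.0201
```

```bash
python3 - <<'E'
from h import *
s=st()
for c in ("side","scene"): cams.snapshot(c); lm(c,["collar_flange","bar_tip","panel_mid"])
im,d=cams.snapshot("wrist"); cv2.imwrite("pics/w9.png",im); lm("wrist",["collar_flange","bar_tip"])
E
```

```text
35.05 [0.6899 0.2224 0.0686] yaw axes x [[0.21, 0.978, -0.006], [0.978, -0.21, -0.003]] [-16.4 -12.1   8.8] 0.0201
side collar_flange [([0.6964, 0.2516, 0.0856], 0.65)]
side bar_tip [([0.5834, 0.3001, 0.0557], 0.73)]
side panel_mid [([0.5758, 0.2392, 0.0452], 0.86)]
scene collar_flange [([0.6938, 0.2487, 0.0823], 0.58)]
scene bar_tip [([0.5852, 0.3021, 0.0543], 0.54)]
scene panel_mid [([0.5662, 0.2318, 0.0494], 0.86), ([0.571, 0.2284, 0.0253], 0.47)]
wrist collar_flange [([0.6932, 0.2555, 0.0894], 0.61)]
wrist bar_tip [([0.5878, 0.2985, 0.0531], 0.98)]
```

View pics/w9.png

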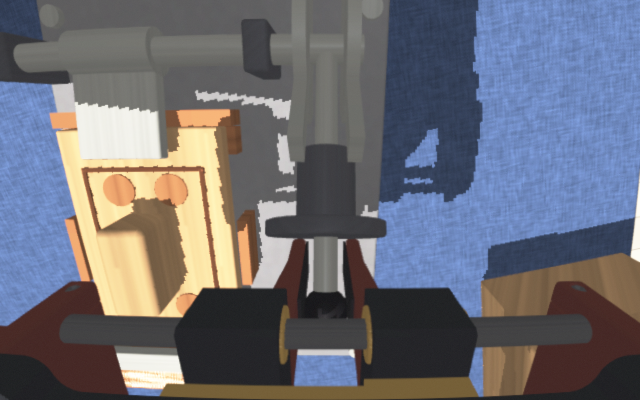

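Request:
play_rows(motion="0 0 0 0 0; 0 0 0 0 0; 0 0 0 0.6 0; 0 0 0 1.6 0; -1 0 0 1.6 0")

```text
t: 36.22
tool_pos: [0.6947, 0.2262, 0.1535]
eef_rot: [0.777, 0.629, 0.004, 0.002]
wrist_force: [0.0, 0.1, -0.3]
width: 0.0369
```

Request:
play_rows(motion="-1 0 0 0 0; -1 0 0 0 0; -1 0 0 0 0; -1 0 0 0 0; -1 0 0 0 0")

```text
t: 36.85
tool_pos: [0.6916, 0.2267, 0.1484]
eef_rot: [0.777, 0.629, -0.0, 0.0]
wrist_force: [0.2, -0.2, 0.2]
width: 0.0001
```

```bash
python3 - <<'E'
from h import *
s=st()
for c in ("side","scene","wrist"): cams.snapshot(c); lm(c,["collar_flange","bar_tip","lever_pivot"])
E
```

```text
36.85 [0.6916 0.2267 0.1484] yaw axes x [[0.208, 0.978, -0.0], [0.978, -0.208, -0.0]] [ 0.2 -0.2  0.2] 0.0001
side collar_flange [([0.6967, 0.2487, 0.0858], 0.69)]
side bar_tip [([0.5837, 0.301, 0.053], 0.96)]
side lever_pivot [([0.7125, 0.3311, 0.0449], 0.59)]
scene collar_flange [([0.6934, 0.251, 0.0865], 0.57)]
scene bar_tip [([0.5858, 0.3005, 0.0533], 0.95), ([0.6931, 0.2483, 0.0861], 0.62)]
scene lever_pivot [([0.7133, 0.3332, 0.0413], 0.96)]
wrist collar_flange [([0.6939, 0.2534, 0.0868], 0.73)]
wrist bar_tip [([0.5846, 0.3023, 0.0564], 0.94)]
wrist lever_pivot []
```

Request:
play_rows(motion="-1 -0.03 -0.16 0 0; -1 -0.03 -0.16 -0.5 0; -1 -0.03 -0.16 -0.75 0; -1 -0.03 -0.16 -0.9 0; -1 -0.03 -0.16 -1.02 0")

```text
t: 38.08
tool_pos: [0.6907, 0.2186, 0.0981]
eef_rot: [0.777, 0.629, 0.0, 0.0]
wrist_force: [-4.6, -0.5, 23.7]
width: 0.0005
```

Request:
play_rows(motion="-1 0 0 -0.06 0; -1 0 0 -0.12 0; -1 0 0 -0.12 0; -1 0 0 -0.12 0; -1 0 0 -0.12 0")

```text
t: 38.7
tool_pos: [0.6915, 0.2189, 0.0972]
eef_rot: [0.777, 0.63, 0.002, 0.0]
wrist_force: [-9.7, -2.2, 30.6]
width: 0.0006
```

```bash
python3 - <<'E'
from h import *
s=st()
for c in ("side","scene","wrist"): cams.snapshot(c); lm(c,["collar_flange","bar_tip"])
E
```

```text
38.7 [0.6915 0.2189 0.0972] yaw axes x [[0.207, 0.978, 0.003], [0.978, -0.207, 0.003]] [-9.7 -2.2 30.6] 0.0006
side collar_flange [([0.695, 0.2458, 0.0745], 0.53)]
side bar_tip [([0.5843, 0.3015, 0.0461], 0.92)]
scene collar_flange [([0.6931, 0.2432, 0.0725], 0.56)]
scene bar_tip []
wrist collar_flange [([0.6918, 0.2513, 0.0722], 0.86)]
wrist bar_tip [([0.5871, 0.3005, 0.0471], 0.86)]
```

Request:
play_rows(motion="-1 0 0 0.3 0; -1 0 0 1 0; -1 0 0 2 0; -1 0 0 3 0; -1 0 0 3.5 0")

```text
t: 39.78
tool_pos: [0.691, 0.2191, 0.27]
eef_rot: [0.777, 0.63, 0.002, 0.001]
wrist_force: [-0.2, 0.6, -1.2]
width: 0.0006
```

Request:
play_rows(motion="-1 0 0 0 0; -1 -0.5 0 0 0; -1 -1.3 0.2 0 0; -1 -2 0.4 0 0; -1 -2 0.4 0 0")

```text
t: 40.4
tool_pos: [0.5876, 0.2411, 0.2652]
eef_rot: [0.776, 0.631, -0.001, -0.001]
wrist_force: [0.2, -0.9, -0.2]
width: 0.0006
```

```bash
python3 - <<'E'
from h import *
s=st()
for c in ("side","scene","wrist"): im,d=cams.snapshot(c); lm(c,["collar_flange","bar_tip","panel_mid","seat","glue","gouge","pot","block","mallet"])
cv2.imwrite("pics/w10.png",im); np.save("d10.npy",d)
rect("wrist","panel_mid",0.038,s)
E
```

```text
40.4 [0.5876 0.2411 0.2652] yaw axes x [[0.204, 0.979, 0.0], [0.979, -0.204, -0.003]] [ 0.2 -0.9 -0.2] 0.0006
side collar_flange [([0.6943, 0.2445, 0.0731], 0.75)]
side bar_tip [([0.5823, 0.3004, 0.0452], 0.94), ([0.7149, 0.3329, 0.0473], 0.22)]
side panel_mid [([0.5741, 0.2361, 0.0456], 0.55)]
side seat [([0.5683, 0.2306, 0.0257], 0.71)]
side glue [([0.5102, -0.1309, 0.003], 0.66)]
side gouge [([0.4886, -0.3296, -0.0013], 0.6), ([0.5724, 0.2316, 0.0277], 0.48)]
side pot [([0.7081, -0.049, 0.0013], 0.8)]
side block [([0.4329, -0.0082, -0.0028], 0.82), ([0.4872, -0.3269, 0.0012], 0.17)]
side mallet [([0.4219, -0.5459, -0.0024], 0.63)]
scene collar_flange [([0.6894, 0.2451, 0.0716], 0.66)]
scene bar_tip [([0.5823, 0.3019, 0.0486], 0.57), ([0.4354, -0.0123, -0.0007], 0.55)]
scene panel_mid [([0.5661, 0.2348, 0.0507], 0.8)]
scene seat [([0.5708, 0.2336, 0.0258], 0.67)]
scene glue [([0.5705, 0.2294, 0.0271], 0.68)]
scene gouge [([0.4939, -0.3289, -0.0008], 0.75)]
scene pot [([0.7107, -0.0509, -0.0007], 0.84), ([0.5676, 0.232, 0.0481], 0.69)]
scene block [([0.4337, -0.0114, -0.0057], 0.68)]
scene mallet [([0.417, -0.5435, 0.0022], 0.95)]
wrist collar_flange [([0.6919, 0.2505, 0.0742], 0.75)]
wrist bar_tip [([0.5843, 0.299, 0.0457], 0.95)]
wrist panel_mid [([0.5688, 0.2314, 0.0508], 0.7)]
wrist seat []
wrist glue [([0.5061, -0.1334, -0.0009], 0.56)]
wrist gouge []
wrist pot [([0.7084, -0.051, -0.0028], 0.76)]
wrist block []
wrist mallet []
0.69
((568.0478515625, 239.85836791992188), (166.01744079589844, 111.64669036865234), 78.25463104248047)
```

View pics/w10.png

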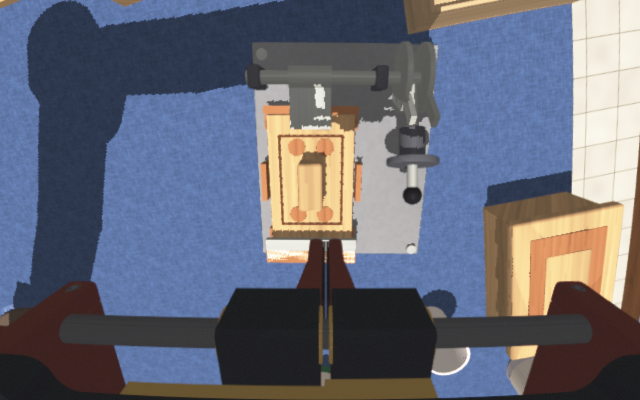

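```bash
python3 -c "
from h import *
st(); print(bot.sign_off())"
```

```text
41.95 [0.5902 0.2387 0.2667] yaw axes x [[0.207, 0.978, -0.0], [0.978, -0.207, 0.0]] [-0.3  0.4 -0.5] 0.0007
the job is handed in; nothing more can be done
None
```

The lid is in the jig with the lever closed and locked, and I handed the job in at about 42 s; no verdict was reported.

**Loading:** The gripper body would have hit the glue bottle on a direct grasp. I first gripped the lid's block lengthwise, moved it to clear table and regripped it crosswise. I then tilted it on the near stop, slid the far end under the lip and lowered it flat.

**Locking:** I pinched the collar's disc and lifted it about 23 mm. I swung the lever past the tooth, and the collar dropped down behind it. I finished by pressing the rod to its closed stop.

**Last checks:**
- **Lid:** depth taken after seating, before the lever was closed, put it level within about 0.004 rad. It read about 3 mm too high, but so did the jig bed, so I took that as camera bias. The last pictures still showed the lid under the lip and between the guides.
- **Lever and bar:** lever at about 1.3–1.37 rad, with the hold-down bar flat over the lid.
- **Collar:** about 94 mm from the hinge axis, where fully down is 95 mm. The camera estimate is only good to about 4 mm, the same as the tolerance.
- **Bystanders:** all five read within a few mm of where they started. One last scene-camera reading put the glue bottle at the jig. The side and wrist cameras both placed it where it began, so I took that as a false detection.

**What went wrong on the way:**
- **First crosswise grip:** it closed late and high on the block, so I set the lid down and regripped it.
- **First collar pinch:** it was off-centre, so I redid it.
- **Lever swing:** the fingers slipped off the disc near 1.1–1.2 rad. By then the collar was past the tooth, and this is why I finished by pressing on the rod.

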